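Ice the drinks shaker, close it and lift off its cap

TASK

Pluck the steel chilling cube (not the balls) out of the pocket tray and drop it into the drinks shaker's cup. Then take the strainer top by its band, with the cap still on it, and lower it (do not drop it) into the mouth of the cup until its band sits on the rim all round; let go, then lift the cap alone off the strainer, leaving the strainer seated in the upright cup. Finish still holding the cap in the gripper, clear in the air with its rim at least 5 cm above where it sat on the strainer; leave the balls in their tray and the lemon, small bottle and tea light where they are.

Things in the scene. Friction and masses are not known exactly. Their poses are not given: they have to be found in the camera images.
- cup_mouth (a point): Centre of the mouth of the shaker's cup, at rim height, z up. Loose open round cup of plain steel standing on the worktop, 85 mm high, 300 g, 59 mm outer diameter from 55 mm up to the rim (48 mm at the foot), mouth 54 mm across, inside 80 mm deep. The strainer's plug goes into it; seated, the underside of the band lies on the rim and the strainer_band point is 7 mm above this point.
- strainer_band (a point): Centre of the strainer top (inner lid) at half height of its grip band, z up, 25 mm above the worktop at the start, where it stands with the cap on. Round steel, 120 g. From below: plug 49 mm wide, 18 high, foot tapered to 43; band 59 wide, 14 high; shoulder sloping up to 11 mm above this point, where the cap's rim rests; neck 30 wide, up to 34 mm above this point, under the cap. Any yaw will do.
- cap_centre (a point): Centre (half-way up) of the cap (outer lid), z up: plain steel, 50 g, an upside-down round cup 30 mm high, 40 mm wide at the rim, 39 near the top, bore 34. It stands loose over the strainer's neck, its rim on the shoulder, held by nothing: this point is 26 mm and its closed top 41 mm above strainer_band. It must rise 23 mm to clear the neck.
- cube_centre (a point): Centre of the chilling cube, plain steel, 22 x 22 x 22 mm with rounded edges, about 50 g, loose in one of the tray's three pockets, its sides parallel to the tray's; it stands 13 mm above the tray's top. Its pocket differs from start to start.
- tray: Grey pocket tray, fixed to the worktop, 60 mm (its x) by 160 mm (its y), 16 mm high; origin at the centre of its underside, z up. Three square pockets 24 mm wide and 9 mm deep in a row along its y, 50 mm apart, at y = -50, 0 and +50 mm.
- ball_a_center (a point): Centre of a plain steel ball of 22 mm diameter in another pocket of the tray; it stays there.
- ball_b_center (a point): Centre of the other steel ball of 22 mm diameter in the remaining pocket; it stays there.
- lemon: Lemon, 78 x 55 x 56 mm, lying loose; origin under its centre. Bystander.
- bitters: Small brown dropper bottle, 33 mm wide, 102 mm high, standing loose; origin at the centre of its underside. Bystander.
- tea_light: Tea light in a metal cup, 38 mm wide, 17 mm high, standing loose near the front of the worktop; origin at the centre of its underside. Bystander.
There are look-alikes about, which are no part of the job. What is shaped like the part that bears cap_centre but black, brown or turquoise is not meant.

How it is judged:
On the way, in this order (a step that is already met when the one before it is completed fails the run):
1. the steel cube lies in the cup, let go (z of cube_centre in the frame of cup_mouth between -0.085 and -0.03 m and horizontal distance between cube_centre and cup_mouth below 0.025 m and angle between cup_mouth's own z axis and vertical below 0.1 rad and contact force between the fingers and cube below 0.05 N), for 0.2 s.
2. the strainer top, let go and with its cap still on, is seated in the cup (z of strainer_band in the frame of cup_mouth between 0.004 and 0.011 m and horizontal distance between strainer_band and cup_mouth below 0.006 m and angle between the z axis of strainer_band and the z axis of cup_mouth, either way round below 0.08 rad and angle between cup_mouth's own z axis and vertical below 0.1 rad and z of cube_centre in the frame of cup_mouth between -0.085 and -0.03 m and horizontal distance between cube_centre and cup_mouth below 0.025 m and z of cap_centre in the frame of strainer_band below 0.032 m and contact force between the fingers and strainer_top below 0.05 N), for 0.2 s.
At the end, for the whole second after the job is handed in: Cap held still in the fingers, touching neither strainer nor cup, 50 mm or more above where it sat and its centre over 160 mm up; strainer seated in the cup (height within 4 mm, sideways 6 mm, axes 0.08 rad); cup upright within 0.1 rad, at rest, with the cube inside (z of strainer_band in the frame of cup_mouth between 0.004 and 0.011 m and horizontal distance between strainer_band and cup_mouth below 0.006 m and angle between the z axis of strainer_band and the z axis of cup_mouth, either way round below 0.08 rad and angle between cup_mouth's own z axis and vertical below 0.1 rad and z of cube_centre in the frame of cup_mouth between -0.085 and -0.03 m and horizontal distance between cube_centre and cup_mouth below 0.025 m and z of cap_centre in the frame of strainer_band above 0.076 m and height (world z) of cap_centre above 0.16 m and contact force between the fingers and cap above 1 N and contact force between cap and strainer_top below 0.05 N and contact force between cap and shaker_cup below 0.05 N and linear speed of each of cap, shaker_cup below 0.03 m/s); the arm keeps its last pose, push and grip.
It fails at once if the cap comes off the strainer (over 10 mm) while the strainer is not seated in the cup (z of cap_centre in the frame of strainer_band above 0.036 m and not (z of strainer_band in the frame of cup_mouth between 0.004 and 0.011 m and horizontal distance between strainer_band and cup_mouth below 0.006 m and angle between the z axis of strainer_band and the z axis of cup_mouth, either way round below 0.08 rad)).
It fails at once if the strainer top is dropped (linear speed of strainer_top above 0.5 m/s and contact force between the fingers and strainer_top below 0.05 N).
It fails at once if the cup is tipped (angle between cup_mouth's own z axis and vertical above 0.35 rad).
It fails at once if a ball leaves its pocket (distance of any of ball_a_center, ball_b_center from where it was at the start of the episode above 0.012 m).
It fails at once if a bystander (lemon, bottle, tea light) is moved by more than 30 mm (distance of any of lemon, bitters, tea_light from where it was at the start of the episode above 0.03 m).
It also fails if it takes over 67 s, if anything falls off the work surface, if the arm or the gripper's body presses on something with over 40 N, if the wrist force passes 120 N, or if a joint passes its speed limit or range.

ROBOT

A 7-joint arm with a two-finger parallel gripper is mounted at the origin on a cart in front of the work surface, level with it; the furniture and walls round the work are solid. World frame = base frame: x ahead of the robot, y to its left, z up, the work surface at z = 0. Lengths are in m, angles in rad, forces in N, time in s.
With the tool pointing down it reaches from about 0.4 to 0.875 m from the base axis. Payload 19.3 kg.
Tool frame: the origin (TCP) lies midway between the tips of the shut fingers; the grasp point (between the pads) lies 19 mm behind it; z points along the fingers, y is the line along which they close (so a half turn about z gives the same grasp; the last joint's range is limited). The gripper opens to 85 mm and grips with 20 to 120 N. Pads are 22 mm wide; open, the fingers measure 114 mm over their backs; the gripper's body (76 mm by 85 mm) begins 54 mm behind the grasp point. The pads swing forward as they close: fully open they stand 13 mm farther back than shut.
Start: joints at [-1.357, 0.521, -0.036, 1.599, 0.021, 1.021, -0.113], TCP at [0.175, 0.6, 0.231] pointing down, gripper open.
Joint ranges: [-2.91, 2.91], [-0.3, 2.13], [-1.5, 1.42], [0.17, 2.43], [-1.26, 4.41], [0.16, 1.93], [-2.52, 2.52]. Speed limits (rad/s): [1.89, 1.89, 2.39, 2.39, 3.01, 3.01, 3.01].

INTERFACE

Orientations are given as [roll, pitch, yaw] about the fixed x, y, z axes, in that order (R = Rz(yaw) Ry(pitch) Rx(roll)).
In Python, from workcell import * gives the robot as it stands.
- The arm moves only by the shell command python3 -m creep 'ROWS' [FORCE]. ROWS is JSON, a list that holds one entry, the list of rows, each a list of 7 numbers: the closure, from -1 (fully open) to 1 (shut), then the shift along the tool's x, y, z in m, then the turn, a rotation vector about the tool's x, y, z in degrees. A call has 1 to 10 rows; each row shifts and turns the commanded pose from where the row before left it, along the tool's axes as they then stand; what a row does not reach is not made up. A row lasts 1/10 s, in which the tool goes at most 50 mm and 8.59 degrees, less where a joint would pass 70% of its speed; a pose out of reach is approached as far as the arm can. A call is refused whole if a number of a shift passes 0.05 or a number of a turn 8.59, either way. A call with a gripper value outside its range is refused whole. The fingers move at their own pace and stop on an object; FORCE is the grip in N (left out, the last holds). Time passes only in rows, so rows that do not move let the fingers close. It gives the time, the measured TCP pose, the force, the opening and the grip force at its end, in the units of the state.
- observe(): the state, without advancing time (a new reading comes with each control period).
- grab_frame(name): name is "scene" or "side" or "wrist"; returns a dict with "image" (420x560x3 uint8, red, green, blue), "range_z" (420x560 float32, m along the optical axis (not along the pixel's ray), 0 where there is no reading), "fx", "fy", "cx", "cy" (pixels), "R" (3x3) and "t" (3): a world point X has camera coordinates R X + t; the wrist camera has in their place "T_tool_cam" (4x4, takes a point from camera to tool coordinates, whose origin is the TCP and whose axes are the flange's). Camera axes: x right, y down, z forward; pixel columns grow to the right and rows downward; lengths in m; the calibration is good to about 2 mm. The wrist camera is an equidistant fisheye: a pixel r from the principal point sees the ray r / f radians off the axis. A picture is of the moment at which its call begins: read the wrist's pose just before it.
- job_done(): hands the job in; it is judged then, once.
Trained networks look in a picture, given as the dict that the camera call returned (one of the last four; its "shot" number tells which), for a name from the list of things; names that differ only in an ending like _2 or _b are one class to them, and where a whole thing is asked for, a point or a joint stands for the part that bears it (a point fixed in the world has none). Each returns a list of dicts, best first, with "confidence" (0 to 1); they miss things now and then, are a little off and sometimes report something else, mostly with a low value. They report only what shows in the picture. A call takes as long as a camera call. They do not tell look-alikes from the thing itself.
- find_in(picture, thing): "extent" ([centre column, centre row, width, height] in pixels, round what is visible of it).
- outline_of(picture, thing): "region" (420x560 bool, what is visible of it) and "extent" ([centre column, centre row, width, height] in pixels, round what is visible of it).
- tip_of(picture, thing): "position" ([column, row] in pixels: a listed point, or the origin of a listed thing).
The state is a dict: "clock": time; "qpos": joint angles; "qd": joint speeds; "joint_efforts": joint torques, N m; "position": TCP position; "tool_rot": TCP orientation; "force": force on the tool from outside, world axes, zero at the start; "moment": the same for the moment, N m; "grip_width": finger opening in m; "finger_force": force on a finger pad.
Only numpy, scipy, OpenCV 4.12 (cv2) and the standard library are available. Lean on these libraries where they do the work, as an engineer would, in place of code of your own. Each camera call takes 0.05 s, during which the arm holds its last target. There are 200 camera calls.

## Working session

There is one attempt and no reset: what is moved stays moved. The work goes in short steps, Python scripts to look and compute and a shell command to move; the robot and the scene stay as the last step left them, time stands still between calls to the robot, and variables do not carry over. Pictures are saved under pics/ and viewed, at most 13 in all, crops included, and the job is handed in when it is done.

```bash
mkdir -p pics
cat > h.py <<'E'
from workcell import *
import numpy as np, cv2
def bgr(p): return cv2.cvtColor(p["image"],cv2.COLOR_RGB2BGR)
def cloud(p):
    z=p["range_z"]; v,u=np.mgrid[0:420,0:560]
    c=np.stack([(u-p["cx"])/p["fx"]*z,(v-p["cy"])/p["fy"]*z,z],-1)
    w=(c-p["t"])@p["R"]; w[z==0]=np.nan
    return w
def ray(p,uv,h):
    d=p["R"].T@np.array([(uv[0]-p["cx"])/p["fx"],(uv[1]-p["cy"])/p["fy"],1]); o=-p["R"].T@p["t"]
    return o+d*(h-o[2])/d[2]
E
python3 - <<'E'
from h import *
np.set_printoptions(precision=4,suppress=True)
s=observe();print(s["clock"],s["position"],s["tool_rot"],s["grip_width"])
H=dict(cup_mouth=.085,strainer_band=.025,cap_centre=.051,cube_centre=.018,tray=0,ball_a_center=.018,ball_b_center=.018,lemon=0,bitters=0,tea_light=0)
ps={}
for n in("scene","side"):
    p=grab_frame(n);ps[n]=p;print(n,-p["R"].T@p["t"],p["R"][2])
    for t,h in H.items():
        for r in tip_of(p,t)[:4]: print(t,round(r["confidence"],2),np.round(r["position"]),ray(p,r["position"],h)[:2])
cv2.imwrite("pics/a.png",bgr(ps["scene"]));cv2.imwrite("pics/b.png",bgr(ps["side"]))
E
```

```text
0.0 [0.175  0.5997 0.2307] [-3.1405  0.0001  2.8577] 0.0857968726597525
scene [ 0.1886 -0.4708  0.5345] [ 0.4236  0.7319 -0.5337]
cup_mouth 0.6 [331. 216.] [0.6332 0.0818]
strainer_band 0.91 [277. 288.] [0.4666 0.0168]
strainer_band 0.5 [276. 278.] [0.4789 0.0402]
cap_centre 0.8 [275. 259.] [0.4896 0.0613]
cap_centre 0.79 [315. 273.] [ 0.529  -0.0111]
cap_centre 0.56 [278. 279.] [0.4653 0.011 ]
cap_centre 0.56 [333. 297.] [ 0.518  -0.0771]
cube_centre 0.68 [229. 212.] [0.5105 0.3083]
tray 0.58 [225. 216.] [0.5042 0.3225]
ball_a_center 0.62 [218. 200.] [0.5107 0.3731]
ball_b_center 0.34 [205. 276.] [0.3714 0.123 ]
lemon 0.97 [328. 202.] [0.7485 0.2426]
tea_light 0.53 [208. 277.] [0.382  0.1403]
side [0.317  0.8629 0.514 ] [ 0.2573 -0.8147 -0.5196]
cup_mouth 0.73 [246. 185.] [0.6392 0.1032]
strainer_band 0.82 [330. 200.] [0.4573 0.0001]
strainer_band 0.16 [326. 193.] [ 0.4745 -0.0344]
cap_centre 0.75 [297. 221.] [0.4976 0.1608]
cap_centre 0.59 [292. 206.] [0.5257 0.1046]
cap_centre 0.59 [304. 188.] [0.5221 0.0097]
cube_centre 0.66 [269. 273.] [0.5112 0.3054]
tray 0.77 [267. 282.] [0.5124 0.3118]
ball_a_center 0.41 [264. 290.] [0.5041 0.3519]
ball_b_center 0.46 [277. 261.] [0.5077 0.2644]
lemon 0.79 [188. 236.] [0.7304 0.2257]
lemon 0.58 [328. 202.] [ 0.4667 -0.0299]
bitters 0.59 [187. 274.] [0.667  0.3415]
bitters 0.58 [246. 184.] [ 0.7029 -0.0512]
tea_light 0.65 [353. 248.] [0.3735 0.144 ]
tea_light 0.59 [265. 292.] [0.5064 0.3396]
```

View pics/a.png

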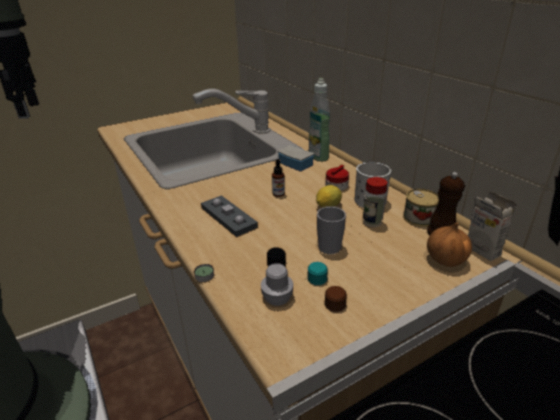

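View pics/b.png

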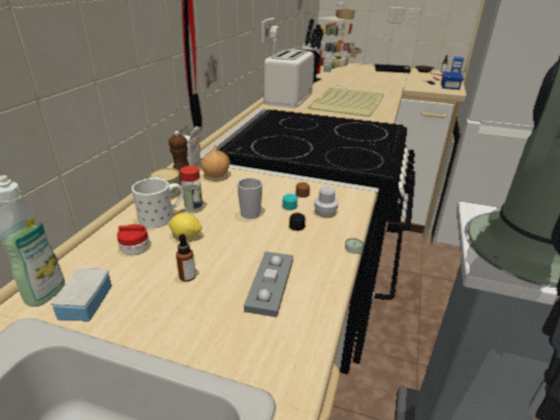

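The scene view shows the cup at (331,216), the strainer with its steel cap at (277,285) and the tray at (229,213) with the cube in its middle pocket. The black, turquoise and brown decoy caps are at (276,258), (317,273) and (335,298). The side view agrees: cup (250,198), strainer (326,203), tray (270,282). Next I'll refine these with depth.

Run:
```python
from h import *
from scipy.optimize import least_squares
np.set_printoptions(precision=4,suppress=True)
def circ(P,r):
    return least_squares(lambda q:np.hypot(P[:,0]-q[0],P[:,1]-q[1])-r,P[:,:2].mean(0)+[0,0],loss="soft_l1",f_scale=.001)
C=[]
for n in("scene","side"):
    p=grab_frame(n);w=cloud(p).reshape(-1,3);w=w[~np.isnan(w[:,0])]
    cam=-p["R"].T@p["t"];C.append(w)
    def sel(c,r,a,b): return w[(np.hypot(w[:,0]-c[0],w[:,1]-c[1])<r)&(w[:,2]>a)&(w[:,2]<b)]
    for nm,c,a,b,r in(("cup",(.636,.092),.055,.08,.0295),("band",(.465,.008),.019,.031,.0295),("cap",(.465,.008),.045,.062,.02)):
        P=sel(c,.06,a,b)
        if len(P)<5: print(n,nm,len(P));continue
        d=P[:,:2].mean(0)-cam[:2];d/=np.hypot(*d)
        q=least_squares(lambda q:np.hypot(P[:,0]-q[0],P[:,1]-q[1])-r,P[:,:2].mean(0)+d*r*.7,loss="soft_l1",f_scale=.002)
        print(n,nm,len(P),q.x,np.abs(q.fun).mean())
    T=sel((.51,.31),.11,.012,.02)
    print(n,"tray",len(T),cv2.minAreaRect((T[:,:2]*1000).astype(np.float32)))
    K=sel((.51,.307),.025,.022,.035);print("cube top",len(K),K.mean(0) if len(K) else 0)
```

```text
scene cup 534 [0.6378 0.0901] 0.0016404312655982551
scene band 194 [0.4678 0.0213] 0.0009035869730277142
scene cap 192 [0.4679 0.0216] 0.0008938259851879243
scene tray 781 ((507.8194580078125, 314.9233703613281), (61.79023361206055, 163.83889770507812), 6.34937047958374)
cube top 64 [0.5057 0.313  0.0262]
side cup 384 [0.636  0.0909] 0.001542974109566474
side band 107 [0.4654 0.0194] 0.0010659280048201623
side cap 103 [0.4655 0.0193] 0.0010072800460377302
side tray 1570 ((505.7149658203125, 315.58013916015625), (60.373592376708984, 162.20037841796875), 6.553297996520996)
cube top 123 [0.5046 0.3182 0.0277]
```

```bash
python3 -m creep '[[[-1,-0.02,0,0,0,0,0],[-1,-0.04,-0.02,0,0,0,0],[-1,-0.05,-0.02,0,0,0,0],[-1,-0.05,-0.02,0,0,0,0],[-1,-0.05,-0.02,0,0,0,0],[-1,-0.05,-0.02,0,0,0,0],[-1,-0.05,-0.02,0,0,0,0],[-1,-0.05,-0.02,0,0,0,0],[-1,-0.03,-0.02,0,0,0,0],[-1,-0.015,-0.02,0,0,0,0]]]' 30
```

```text
clock: 2.2
position: [0.4975, 0.3255, 0.2311]
tool_rot: [-3.141, 0.001, 2.855]
force: [0.3, 0.5, -1.2]
grip_width: 0.0855
finger_force: 0.0
```

```bash
python3 -m creep '[[[-1,0,0,0.01,0,0,8.4],[-1,0,0,0.01,0,0,8.4],[-1,0,0,0.01,0,0,8.4],[-1,0,0,0.01,0,0,8.4],[-1,0,0,0.01,0,0,8.4],[-1,0,0,0.01,0,0,8.4],[-1,0,0,0.01,0,0,8.4],[-0.2,0,0,0,0,0,8.4],[-0.2,0,0,0,0,0,0],[-0.2,0,0,0,0,0,0]]]'
python3 - <<'E'
from h import *
np.set_printoptions(precision=4,suppress=True)
s=observe();print(s["position"],s["tool_rot"],s["grip_width"],s["qpos"])
from scipy.spatial.transform import Rotation as Ro
p=grab_frame("wrist");cv2.imwrite("pics/c.png",bgr(p));T=p["T_tool_cam"];R=Ro.from_euler("xyz",s["tool_rot"]).as_matrix()
print(T,p["fx"],p["cx"],p["cy"])
def wray(uv,h):
    a=np.array([uv[0]-p["cx"],uv[1]-p["cy"]]);r=np.hypot(*a);th=r/p["fx"]
    d=np.array([*(a/r*np.sin(th)),np.cos(th)]);d=R@T[:3,:3]@d;o=R@T[:3,3]+s["position"]
    return o+d*(h-o[2])/d[2]
for t,h in(("cube_centre",.018),("ball_a_center",.018),("tray",0)):
    for r in tip_of(p,t)[:3]: print(t,r["confidence"],r["position"],wray(r["position"],h))
for n in("scene","side"):
    p=grab_frame(n);w=cloud(p).reshape(-1,3);z=np.nan_to_num(w[:,2]).reshape(420,560)
    m=((z>.008)&(z<.2)).astype(np.uint8);k,l,st,ce=cv2.connectedComponentsWithStats(m)
    for i in range(1,k):
        q=w[(l==i).ravel()]
        if st[i,4]>40 and .3<q[:,0].mean()<.85 and -.25<q[:,1].mean()<.45: print(n,ce[i],st[i,4],q.min(0),q.max(0))
E
```

```text
clock: 3.2
position: [0.4952, 0.3282, 0.1614]
tool_rot: [3.141, 0.0, 1.69]
force: [-0.4, 0.1, -0.6]
grip_width: 0.0513
finger_force: 0.0
[0.4952 0.3282 0.1614] [3.1414 0.0001 1.6897] 0.051319300399307745 [-0.9024  0.5768  0.3149  1.7626 -0.229   0.838  -0.3624]
[[ 0.0001 -0.9584 -0.2855  0.0729]
 [ 1.     -0.0003  0.0014  0.0006]
 [-0.0014 -0.2855  0.9584 -0.1424]
 [ 0.      0.      0.      1.    ]] 325.19226210127806 284.18664015213295 208.71076775090856
cube_centre 0.57 [298.8, 209.9] [0.5111 0.3166 0.018 ]
ball_a_center 0.69 [297.3, 154.5] [0.5032 0.3671 0.018 ]
tray 0.78 [295.6, 205.6] [0.509  0.3153 0.    ]
scene [224.7929 141.9571] 140 [0.5189 0.3184 0.1639] [0.5347 0.3453 0.1997]
scene [200.0144 149.3165] 139 [0.4552 0.3122 0.1629] [0.4712 0.3328 0.1999]
scene [330.8452 209.738 ] 2015 [0.6082 0.0596 0.008 ] [0.8471 0.3238 0.0853]
scene [228.3359 214.0732] 1024 [0.4688 0.2317 0.008 ] [0.5455 0.3983 0.0295]
scene [275.8135 277.7111] 1260 [ 0.4374 -0.0112  0.0081] [0.5332 0.1218 0.0667]
scene [316.5714 271.586 ] 343 [0.5383 0.003  0.0081] [0.5761 0.0407 0.0309]
scene [202.9718 271.0282] 177 [0.3582 0.1265 0.008 ] [0.3959 0.1681 0.0156]
scene [334.7718 296.8689] 412 [ 0.5256 -0.0698  0.008 ] [ 0.5619 -0.0325  0.031 ]
side [248.6751 203.3033] 511 [0.5168 0.1023 0.0081] [0.6612 0.344  0.1999]
side [325.5607 200.7738] 535 [ 0.4358 -0.0009  0.008 ] [0.4936 0.052  0.0676]
side [293.3549 211.9085] 448 [0.4532 0.0084 0.0082] [0.5733 0.3379 0.1999]
side [353.0423 243.8624] 189 [0.3562 0.1277 0.008 ] [0.3936 0.1689 0.0174]
side [268.3456 282.5561] 1953 [0.4673 0.2319 0.0081] [0.5445 0.3986 0.0307]
```

View pics/c.png

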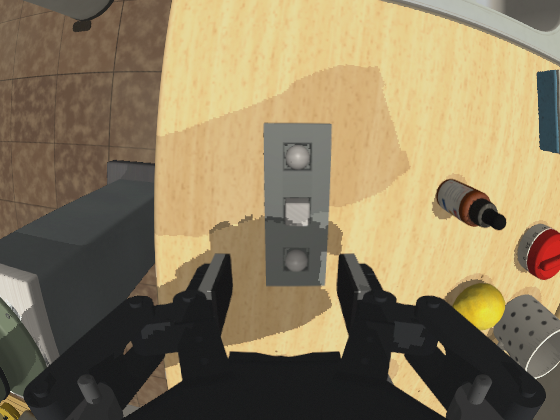

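The wrist view confirms the cube in the middle pocket at (297,211) with balls above and below it, and the fingers are aligned with the tray. I'll narrow the fingers, centre over the cube and descend.

```bash
python3 -m creep '[[[0.1,-0.007,0.006,0.01,0,0,0],[0.1,-0.007,0.005,0.02,0,0,0],[0.1,0,0,0.03,0,0,0],[0.1,0,0,0.03,0,0,0],[0.1,0,0,0.02,0,0,0],[0.1,0,0,0.015,0,0,0],[0.1,0,0,0.01,0,0,0],[0.1,0,0,0.005,0,0,0],[0.1,0,0,0.003,0,0,0],[0.1,0,0,0,0,0,0]]]' 30
python3 - <<'E'
from h import *
s=observe();print(s["position"],s["grip_width"],s["force"])
p=grab_frame("wrist");cv2.imwrite("pics/d.png",bgr(p))
E
```

```text
clock: 4.5
position: [0.508, 0.3155, 0.0186]
tool_rot: [3.141, -0.0, 1.685]
force: [-0.1, 0.6, -0.3]
grip_width: 0.0384
finger_force: 0.0
[0.50795627 0.31546328 0.01856947] 0.038395303193970054 [-0.06562054  0.56306085 -0.34256873]
```

View pics/d.png

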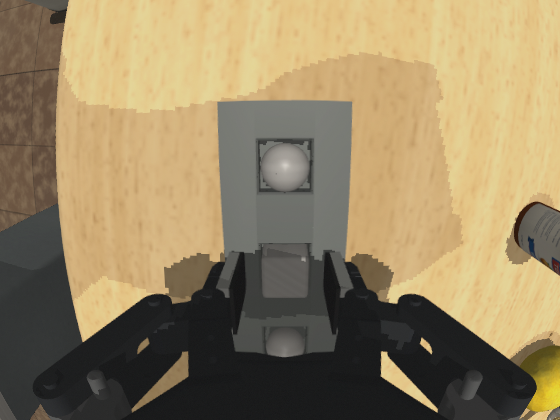

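The cube, at (285,272), is centred between the fingers. I'll go down 1.5 mm, close and lift.

```bash
python3 -m creep '[[[0.3,0,0,0.0015,0,0,0],[0.6,0,0,0,0,0,0],[0.6,0,0,0,0,0,0],[0.6,0,0,0,0,0,0],[0.6,0,0,0,0,0,0],[0.7,0,0,0,0,0,0],[0.7,0,0,0,0,0,0]]]' 40; python3 -m creep '[[[0.7,0,0,-0.003,0,0,0],[0.7,0,0,-0.008,0,0,0],[0.7,0,0,-0.015,0,0,0],[0.7,0,0,-0.025,0,0,0],[0.7,0,0,-0.03,0,0,0],[0.7,0,0,-0.03,0,0,0],[0.7,0,0,-0.02,0,0,0],[0.7,0,0,0,0,0,0]]]'
```

```text
clock: 5.25
position: [0.5079, 0.3155, 0.0173]
tool_rot: [3.141, -0.0, 1.685]
force: [-2.4, 0.6, 6.0]
grip_width: 0.0206
finger_force: 39.8
clock: 6.05
position: [0.509, 0.3161, 0.1518]
tool_rot: [3.137, -0.003, 1.685]
force: [-0.2, -0.0, -0.3]
grip_width: 0.0208
finger_force: 39.2
```

```bash
python3 -m creep '[[[0.7,-0.015,0.006,0,0,0,0],[0.7,-0.03,0.013,0,0,0,0],[0.7,-0.035,0.015,0,0,0,0],[0.7,-0.035,0.015,0,0,0,0],[0.7,-0.035,0.015,0,0,0,0],[0.7,-0.035,0.015,0,0,0,0],[0.7,-0.03,0.013,0,0,0,0],[0.7,-0.0157,0.006,0,0,0,0],[0.7,-0.008,0.0035,0,0,0,0],[0.7,0,0,0,0,0,0]]]'
python3 - <<'E'
from h import *
s=observe();print(s["position"],s["tool_rot"],s["grip_width"],s["finger_force"])
p=grab_frame("wrist");cv2.imwrite("pics/e.png",bgr(p))
E
```

```text
clock: 7.05
position: [0.6357, 0.0891, 0.1475]
tool_rot: [-3.141, 0.0, 1.684]
force: [-0.1, 0.4, -0.6]
grip_width: 0.021
finger_force: 39.2
[0.63567639 0.08910935 0.14747643] [-3.14098274e+00  1.47887829e-04  1.68394678e+00] 0.020964444710937214 39.19709801673889
```

View pics/e.png

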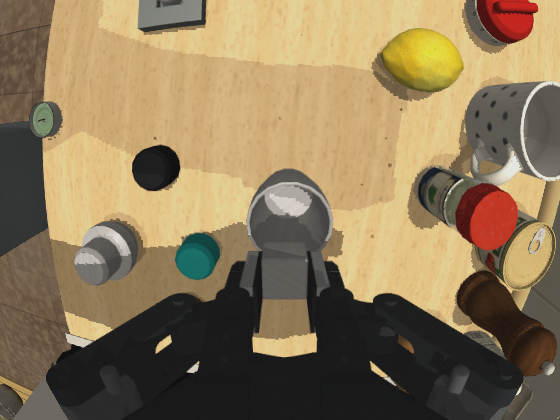

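The cube is held at (285,272). The cup's mouth is below it at about (289,220), with its rim spanning columns 247–332. I'll project that into the world.

```bash
cat >> h.py <<'E'
from scipy.spatial.transform import Rotation as Ro
def wray(p,s,uv,h):
    T=p["T_tool_cam"];R=Ro.from_euler("xyz",s["tool_rot"]).as_matrix()
    a=np.array([uv[0]-p["cx"],uv[1]-p["cy"]],float);r=np.hypot(*a);th=r/p["fx"]
    d=np.array([*(a/r*np.sin(th)),np.cos(th)]);d=R@T[:3,:3]@d;o=R@T[:3,3]+s["position"]
    return o+d*(h-o[2])/d[2]
E
python3 - <<'E'
from h import *
np.set_printoptions(precision=4,suppress=True)
s=observe();p=grab_frame("wrist")
for t,h in(("cup_mouth",.085),("strainer_band",.025),("cap_centre",.051)):
    for r in tip_of(p,t)[:2]: print(t,r["confidence"],r["position"],wray(p,s,r["position"],h))
L,Rr,U=[wray(p,s,q,.085) for q in((247,222),(332,222),(289,181))]
print(L,Rr,(L+Rr)/2,U)
E
```

```text
cup_mouth 0.62 [289.2, 227.1] [0.6396 0.09   0.085 ]
strainer_band 0.6 [108.5, 251.1] [0.4686 0.0211 0.025 ]
cap_centre 0.89 [156.2, 168.4] [0.5327 0.1136 0.051 ]
cap_centre 0.77 [95.1, 263.9] [0.4674 0.0191 0.051 ]
[0.6111 0.0903 0.085 ] [0.6677 0.0968 0.085 ] [0.6394 0.0935 0.085 ] [0.6357 0.1212 0.085 ]
```

```bash
python3 -m creep '[[[0.7,0.0016,0.003,0.01,0,0,0],[0.7,0,0,0.02,0,0,0],[0.7,0,0,0.014,0,0,0],[0.7,0,0,0.008,0,0,0],[0.7,0,0,0,0,0,0],[0.7,0,0,0,0,0,0],[0.2,0,0,0,0,0,0],[0,0,0,0,0,0,0],[0,0,0,0,0,0,0],[0,0,0,0,0,0,0]]]'
python3 -m creep '[[[0,0,0,-0.02,0,0,0],[0,0,0,-0.04,0,0,0],[0,-0.03,0,-0.03,0,0,0],[0,-0.03,0,-0.01,0,0,0],[-1,0,0,0,0,0,0]]]'
python3 - <<'E'
from h import *
np.set_printoptions(precision=4,suppress=True)
s=observe();p=grab_frame("wrist");print(s["position"],s["tool_rot"])
for t,h in(("cup_mouth",.085),("strainer_band",.025),("cap_centre",.051),("cube_centre",.02)):
    for r in tip_of(p,t)[:3]: print(t,r["confidence"],r["position"],wray(p,s,r["position"],h))
cv2.imwrite("pics/f.png",bgr(p))
E
```

```text
clock: 8.3
position: [0.6387, 0.0917, 0.0961]
tool_rot: [3.141, -0.0, 1.685]
force: [-1.0, -0.3, 0.1]
grip_width: 0.0424
finger_force: 0.0
clock: 8.8
position: [0.6464, 0.0272, 0.1982]
tool_rot: [3.138, 0.002, 1.68]
force: [-1.0, -0.7, 0.5]
grip_width: 0.056
finger_force: 0.0
[0.6464 0.0272 0.1982] [3.1382 0.002  1.6799]
cup_mouth 0.88 [282.2, 127.7] [0.6394 0.0892 0.085 ]
strainer_band 0.77 [118.7, 178.9] [0.4693 0.0202 0.025 ]
cap_centre 0.93 [165.9, 99.0] [0.5308 0.106  0.051 ]
cap_centre 0.9 [185.6, 243.0] [ 0.5559 -0.0321  0.051 ]
cap_centre 0.84 [107.4, 182.8] [0.4696 0.0217 0.051 ]
cube_centre 0.81 [284.4, 121.0] [0.641  0.0932 0.02  ]
```

View pics/f.png

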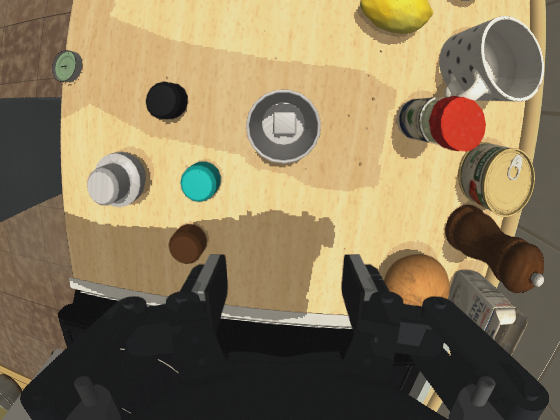

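The cube lies in the cup at (284,123) with the mouth around it, the balls are untouched, and the strainer is at (118,180). I'll turn so the fingers pass between the decoy caps, then move over the strainer.

```bash
python3 -m creep '[[[-1,0,0,0,0,0,-8],[-1,0,0,0,0,0,-8],[-1,0,0,0,0,0,-8],[-1,0.014,-0.026,0,0,0,0],[-1,0.016,-0.03,0.01,0,0,0],[-1,0.016,-0.03,0.01,0,0,0],[-1,0.016,-0.03,0.01,0,0,0],[-1,0.014,-0.026,0.01,0,0,0],[-1,0.008,-0.015,0.01,0,0,0],[-1,0,0,0,0,0,0]]]'
python3 - <<'E'
from h import *
np.set_printoptions(precision=4,suppress=True)
s=observe();p=grab_frame("wrist");print(s["position"],s["tool_rot"],s["grip_width"])
for t,h in(("cup_mouth",.085),("strainer_band",.025),("cap_centre",.051)):
    for r in tip_of(p,t)[:3]: print(t,r["confidence"],r["position"],wray(p,s,r["position"],h))
cv2.imwrite("pics/g.png",bgr(p))
E
```

```text
clock: 10.05
position: [0.4649, 0.0252, 0.1448]
tool_rot: [-3.139, -0.001, 2.105]
force: [0.3, -0.3, 0.4]
grip_width: 0.0852
finger_force: 0.0
[0.4649 0.0252 0.1448] [-3.1389 -0.0014  2.105 ] 0.08518254492047457
cup_mouth 0.74 [505.1, 259.8] [0.6385 0.0912 0.085 ]
cap_centre 0.89 [286.2, 219.5] [0.4701 0.0209 0.051 ]
cap_centre 0.79 [314.8, 303.5] [ 0.5303 -0.0322  0.051 ]
cap_centre 0.7 [384.3, 150.3] [0.5057 0.1051 0.051 ]
```

View pics/g.png

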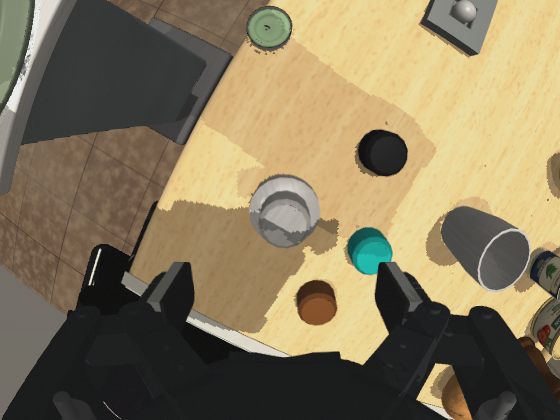

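The strainer with its cap is at (284,210), between the open fingers, and the decoys at (383,152), (370,250) and (316,300) lie clear of the finger paths. I'll descend and grip the band.

```bash
python3 -m creep '[[[-1,-0.003,0.0008,0.01,0,0,0],[-1,-0.0027,0,0.02,0,0,0],[-1,0,0,0.03,0,0,0],[-1,0,0,0.03,0,0,0],[-1,0,0,0.02,0,0,0],[-1,0,0,0.012,0,0,0],[-1,0,0,0.008,0,0,0],[-1,0,0,0.004,0,0,0],[-1,0,0,0,0,0,0],[-0.5,0,0,0,0,0,0]]]' 40
python3 -m creep '[[[-0.3,0,0,0,0,0,0],[-0.2,0,0,0,0,0,0],[-0.2,0,0,0,0,0,0],[-0.2,0,0,0,0,0,0],[-0.2,0,0,0,0,0,0]]]'
```

```text
clock: 11.25
position: [0.4715, 0.0202, 0.0124]
tool_rot: [3.141, 0.0, 2.104]
force: [-0.1, 0.2, 0.4]
grip_width: 0.073
finger_force: 0.0
clock: 11.75
position: [0.4714, 0.0202, 0.0126]
tool_rot: [3.141, 0.0, 2.104]
force: [-2.8, 0.2, 12.3]
grip_width: 0.0574
finger_force: 40.3
```

```bash
python3 -m creep '[[[-0.2,0,0,-0.002,0,0,0],[-0.2,0,0,-0.004,0,0,0],[-0.2,0,0,-0.008,0,0,0],[-0.2,0,0,-0.015,0,0,0],[-0.2,0,0,-0.02,0,0,0],[-0.2,0,0,-0.025,0,0,0],[-0.2,0,0,-0.025,0,0,0],[-0.2,0,0,-0.015,0,0,0],[-0.2,0,0,-0.006,0,0,0],[-0.2,0,0,0,0,0,0]]]'
python3 - <<'E'
from h import *
np.set_printoptions(precision=4,suppress=True)
s=observe();p=grab_frame("wrist");print(s["position"],s["tool_rot"],s["grip_width"],s["finger_force"])
zc=s["position"][2]-.0126
for t,h in(("strainer_band",.025+zc),("cap_centre",.051+zc)):
    for r in tip_of(p,t)[:2]: print(t,r["confidence"],r["position"],wray(p,s,r["position"],h))
cv2.imwrite("pics/i.png",bgr(p))
from scipy.optimize import least_squares
for n in("scene","side"):
    p=grab_frame(n);w=cloud(p).reshape(-1,3);w=w[~np.isnan(w[:,0])];cam=-p["R"].T@p["t"]
    for nm,a,b,r in(("plug",.009,.017,.0245),("cap",.045,.062,.02)):
        P=w[(np.hypot(w[:,0]-.471,w[:,1]-.02)<.04)&(w[:,2]>a+zc)&(w[:,2]<b+zc)]
        if len(P)<8: continue
        d=P[:,:2].mean(0)-cam[:2];d/=np.hypot(*d)
        q=least_squares(lambda q:np.hypot(P[:,0]-q[0],P[:,1]-q[1])-r,P[:,:2].mean(0)+d*r*.7,loss="soft_l1",f_scale=.002)
        print(n,nm,len(P),q.x,np.abs(q.fun).mean())
E
```

```text
clock: 12.75
position: [0.4713, 0.0203, 0.1325]
tool_rot: [3.14, 0.0, 2.104]
force: [0.5, 0.1, -1.7]
grip_width: 0.0571
finger_force: 43.1
[0.4713 0.0203 0.1325] [3.1403 0.0004 2.1039] 0.05712856095222813 43.145194770768285
cap_centre 0.9 [381.9, 145.3] [0.4674 0.0916 0.1709]
cap_centre 0.83 [370.1, 252.0] [0.4855 0.0582 0.1709]
scene plug 45 [0.4613 0.0184] 0.002970061028192275
scene cap 287 [0.4765 0.023 ] 0.006017613374040796
side plug 47 [0.4678 0.0221] 0.0013724697849819762
side cap 215 [0.4668 0.0207] 0.00578446163056377
```

View pics/i.png

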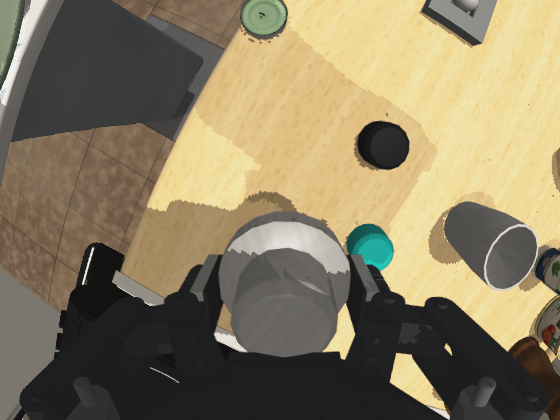

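The strainer is held level at (286,280) with its cap on, at (284,310). Its lower band edge is nearest the image top at row 211. I'll work out where the strainer sits in the tool frame and recheck the cup.

Run:
```python
from h import *
np.set_printoptions(precision=4,suppress=True)
s=observe();p=grab_frame("wrist");R=Ro.from_euler("xyz",s["tool_rot"]).as_matrix()
zc=s["position"][2]-.0126
f=lambda uv,h:R.T@(wray(p,s,uv,h)-s["position"])
print("front",f((286,211),.018+zc),"left/right",f((220,275),.03+zc),f((350,275),.03+zc))
# gradient refine of the front row
g=cv2.cvtColor(p["image"],cv2.COLOR_RGB2GRAY);print(g[202:222,286])
r=tip_of(p,"cup_mouth");print([(x["confidence"],wray(p,s,x["position"],.085)) for x in r[:1]])
p=grab_frame("scene");w=cloud(p)
```

```text
front [ 0.0307  0.0016 -0.0054] left/right [ 0.0049 -0.0275 -0.0174] [ 0.0049  0.0297 -0.0174]
[112 111 110 110 110 111 111 110 110 104  99  97  98  99  98  98  98  98
  86 114]
[(0.57, array([0.6388, 0.0885, 0.085 ]))]
```

```bash
python3 -m creep '[[[-0.2,-0.0015,0.01,0,0,0,0],[-0.2,-0.003,0.02,0,0,0,0],[-0.2,-0.0036,0.025,0,0,0,0],[-0.2,-0.0036,0.025,0,0,0,0],[-0.2,-0.0036,0.025,0,0,0,0],[-0.2,-0.0036,0.025,0,0,0,0],[-0.2,-0.0033,0.023,0,0,0,0],[-0.2,-0.0022,0.016,0,0,0,0],[-0.2,-0.0015,0.0099,0,0,0,0],[-0.2,0,0,0,0,0,0]]]'
python3 - <<'E'
from h import *
np.set_printoptions(precision=4,suppress=True)
s=observe();print(s["position"],s["tool_rot"],s["finger_force"])
from scipy.optimize import least_squares
ims=[]
for n in("scene","side"):
    p=grab_frame(n);w=cloud(p).reshape(-1,3);w=w[~np.isnan(w[:,0])];cam=-p["R"].T@p["t"]
    P=w[(np.hypot(w[:,0]-.638,w[:,1]-.09)<.04)&(w[:,2]>.056)&(w[:,2]<.082)]
    d=P[:,:2].mean(0)-cam[:2];d/=np.hypot(*d)
    for r,a,b in((.0295,.056,.08),(.0245,.124,.136)):
        P=w[(np.hypot(w[:,0]-.638,w[:,1]-.09)<.034)&(w[:,2]>a)&(w[:,2]<b)&((w[:,:2]-[.638,.09])@d<-.008)]
        q=least_squares(lambda q:np.hypot(P[:,0]-q[0],P[:,1]-q[1])-r,[.638,.09],loss="soft_l1",f_scale=.001);print(n,r,len(P),q.x,np.abs(q.fun).mean())
    u,v=[int(x) for x in (lambda c:(c[0]/c[2]*p["fx"]+p["cx"],c[1]/c[2]*p["fy"]+p["cy"]))(p["R"]@[.638,.09,.1]+p["t"])]
    ims.append(cv2.resize(bgr(p)[v-50:v+50,u-50:u+50],(400,400),interpolation=cv2.INTER_CUBIC))
cv2.imwrite("pics/j.png",np.hstack(ims))
E
```

```text
clock: 14.15
position: [0.639, 0.0894, 0.1313]
tool_rot: [-3.142, 0.0, 2.104]
force: [-1.2, 0.2, -2.0]
grip_width: 0.0573
finger_force: 43.1
[0.639  0.0894 0.1313] [-3.1416  0.      2.1045] 43.10440454632044
scene 0.0295 271 [0.6389 0.0913] 0.0008182081309940481
scene 0.0245 72 [0.6372 0.0913] 0.0015224086519817694
side 0.0295 219 [0.6366 0.0896] 0.0009010985541665606
side 0.0245 87 [0.6349 0.0898] 0.0009323264687368063
```

View pics/j.png

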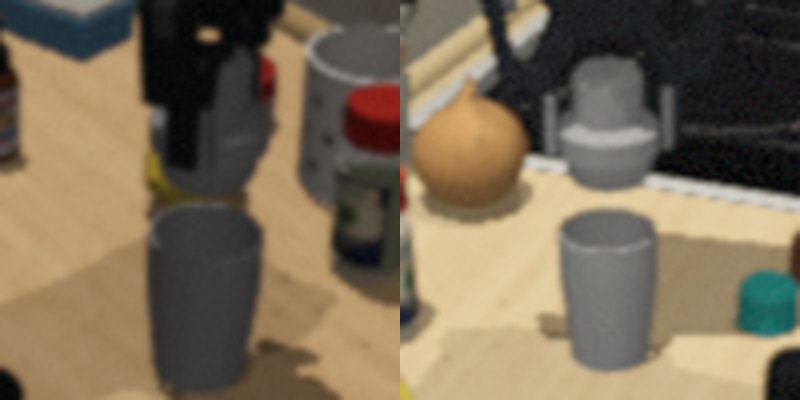

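Side and scene crops show the strainer, cap on, held level directly over the cup mouth (left crop about (208,170) over (205,225), right (609,150) over (608,230)). The depth offset is under 2 mm, so I'll descend and watch the force.

```bash
python3 -m creep '[[[-0.2,0,0,0.01,0,0,0],[-0.2,0,0,0.012,0,0,0],[-0.2,0,0,0.008,0,0,0],[-0.2,0,0,0.005,0,0,0],[-0.2,0,0,0.003,0,0,0],[-0.2,0,0,0.003,0,0,0],[-0.2,0,0,0,0,0,0]]]'; python3 -m creep '[[[-0.2,0,0,0.003,0,0,0],[-0.2,0,0,0.003,0,0,0],[-0.2,0,0,0.001,0,0,0],[-0.2,0,0,0,0,0,0]]]'
```

```text
clock: 14.95
position: [0.6382, 0.0888, 0.0906]
tool_rot: [-3.141, -0.0, 2.104]
force: [0.2, 0.1, -1.4]
grip_width: 0.0571
finger_force: 43.1
clock: 15.35
position: [0.6383, 0.0887, 0.0836]
tool_rot: [-3.141, -0.0, 2.104]
force: [-0.1, -0.5, -1.7]
grip_width: 0.0574
finger_force: 43.1
```

Free entry so far; I'll creep down to contact.

```bash
python3 -m creep '[[[-0.2,0,0,0.0015,0,0,0],[-0.2,0,0,0.001,0,0,0],[-0.2,0,0,0,0,0,0]]]'; python3 -m creep '[[[-0.2,0,0,0.001,0,0,0],[-0.2,0,0,0,0,0,0]]]';  python3 -m creep '[[[-0.2,0,0,0.0007,0,0,0],[-0.2,0,0,0,0,0,0]]]'
```

```text
clock: 15.65
position: [0.6383, 0.0887, 0.0812]
tool_rot: [-3.141, -0.0, 2.104]
force: [0.1, -0.3, -1.9]
grip_width: 0.0571
finger_force: 43.1
clock: 15.85
position: [0.6387, 0.0888, 0.0806]
tool_rot: [3.141, 0.0, 2.104]
force: [0.0, -0.3, 2.2]
grip_width: 0.0574
finger_force: 45.7
clock: 16.05
position: [0.6391, 0.089, 0.0803]
tool_rot: [3.14, 0.001, 2.104]
force: [-0.7, 0.3, 8.6]
grip_width: 0.0569
finger_force: 48.5
```

```bash
python3 -m creep '[[[-0.35,0,0,0,0,0,0],[-0.4,0,0,0,0,0,0],[-0.5,0,0,0,0,0,0],[-0.6,0,0,0,0,0,0],[-0.7,0,0,0,0,0,0],[-0.7,0,0,0,0,0,0]]]'; python3 -m creep '[[[-0.7,0,0,-0.005,0,0,0],[-0.7,0,0,-0.01,0,0,0],[-0.7,0,0,-0.02,0,0,0],[-0.7,0,0,-0.02,0,0,0],[-0.7,0.02,0,-0.03,0,0,0],[-0.7,-0.02,0,-0.02,0,0,0],[-0.7,-0.03,0,0,0,0,0],[-0.7,-0.02,0,0,0,0,0],[-0.7,0,0,0,0,0,0]]]'
python3 - <<'E'
from h import *
np.set_printoptions(precision=4,suppress=True)
s=observe();print(s["position"],s["tool_rot"])
p=grab_frame("wrist")
for t,h in(("cup_mouth",.085),("strainer_band",.092),("cap_centre",.118)):
    for r in tip_of(p,t)[:2]: print(t,r["confidence"],r["position"],wray(p,s,r["position"],h))
a=cv2.resize(bgr(p)[60:360,130:430],(400,400))
p=grab_frame("side")
w=cloud(p).reshape(-1,3);w=w[~np.isnan(w[:,0])&(np.hypot(w[:,0]-.638,w[:,1]-.09)<.032)]
print("top z",np.percentile(w[w[:,2]<.15][:,2],99))
from scipy.optimize import least_squares
for a_,b_,r in((.056,.08,.0295),(.087,.097,.0295),(.107,.128,.02)):
    P=w[(w[:,2]>a_)&(w[:,2]<b_)];q=least_squares(lambda q:np.hypot(P[:,0]-q[0],P[:,1]-q[1])-r,[.638,.09],loss="soft_l1",f_scale=.001);print(len(P),q.x,np.abs(q.fun).mean())
c=p["R"]@[.638,.09,.08]+p["t"];u=int(c[0]/c[2]*p["fx"]+p["cx"]);v=int(c[1]/c[2]*p["fy"]+p["cy"])
cv2.imwrite("pics/k.png",np.hstack([a,cv2.resize(bgr(p)[v-40:v+40,u-40:u+40],(400,400),interpolation=cv2.INTER_CUBIC)]))
E
```

```text
clock: 16.65
position: [0.6382, 0.0887, 0.0795]
tool_rot: [-3.141, -0.0, 2.104]
force: [-0.5, -0.2, -0.7]
grip_width: 0.0727
finger_force: 0.0
clock: 17.55
position: [0.6648, 0.0424, 0.1857]
tool_rot: [3.141, 0.002, 2.1]
force: [0.2, 0.6, 1.0]
grip_width: 0.0727
finger_force: 0.0
[0.6648 0.0424 0.1857] [3.1409 0.002  2.1003]
strainer_band 0.17 [427.3, 76.5] [0.7054 0.1898 0.092 ]
cap_centre 0.82 [285.5, 143.3] [0.6391 0.0897 0.118 ]
cap_centre 0.79 [183.3, 153.3] [0.5829 0.0507 0.118 ]
top z 0.13347422862059205
214 [0.6366 0.0896] 0.0007797084090149949
84 [0.6353 0.0895] 0.0007521376890766489
146 [0.6348 0.0889] 0.0008943675571226701
```

View pics/k.png

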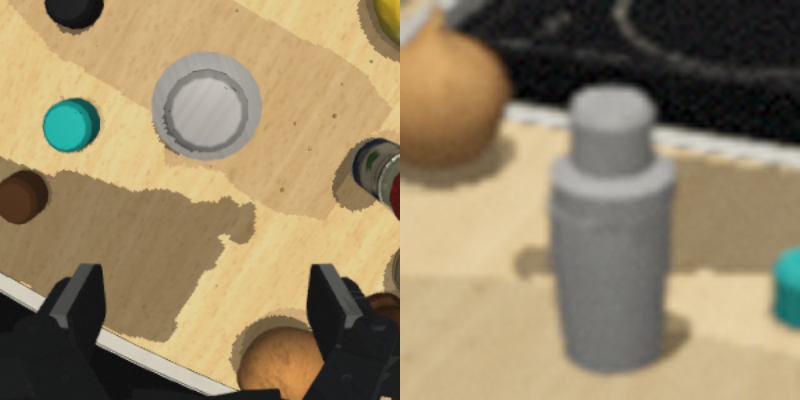

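The strainer is seated with its cap on: the right crop shows the band at (613,180) flush on the upright cup, and the top height of 0.1335 m matches the expected 0.133. The wrist crop has it centred at (206,107). Now for the cap.

```bash
python3 -m creep '[[[-0.4,0.02,0.001,0,0,0,0],[-0.4,0.02,0,0,0,0,0],[-0.4,0.01,0,0,0,0,0],[-0.4,0.004,0,0,0,0,0],[-0.4,0,0,0.02,0,0,0],[-0.4,0,0,0.02,0,0,0],[-0.4,0,0,0,0,0,0],[-0.4,0,0,0,0,0,0]]]'
```

```text
clock: 18.6
position: [0.6374, 0.0922, 0.145]
tool_rot: [-3.141, 0.0, 2.103]
force: [0.2, 0.6, -0.2]
grip_width: 0.0597
finger_force: 0.0
```

```bash
python3 -m creep '[[[-0.4,-0.0028,-0.0005,0.005,0,0,0],[-0.4,0,0,0.015,0,0,0],[-0.4,0,0,0.01,0,0,0],[-0.4,0,0,0.006,0,0,0],[-0.4,0,0,0.003,0,0,0],[-0.3,0,0,0,0,0,0],[-0.2,0,0,0,0,0,0],[-0.1,0,0,0,0,0,0],[0,0,0,0,0,0,0],[0.05,0,0,0,0,0,0]]]' 25; python3 -m creep '[[[0.15,0,0,0,0,0,0],[0.2,0,0,0,0,0,0],[0.2,0,0,0,0,0,0]]]'
```

```text
clock: 19.6
position: [0.6382, 0.0901, 0.1058]
tool_rot: [3.141, 0.0, 2.104]
force: [-0.6, 0.2, 0.0]
grip_width: 0.0409
finger_force: 0.1
clock: 19.9
position: [0.6383, 0.0901, 0.1059]
tool_rot: [3.141, 0.0, 2.104]
force: [-1.0, 0.4, 5.8]
grip_width: 0.0378
finger_force: 25.3
```

```bash
python3 -m creep '[[[0.2,0,0,-0.002,0,0,0],[0.2,0,0,-0.004,0,0,0],[0.2,0,0,-0.006,0,0,0],[0.2,0,0,-0.008,0,0,0],[0.2,0,0,-0.01,0,0,0],[0.2,0,0,-0.015,0,0,0],[0.2,0,0,-0.015,0,0,0],[0.2,0,0,-0.015,0,0,0],[0.2,0,0,-0.008,0,0,0],[0.2,0,0,-0.004,0,0,0]]]'; python3 -m creep '[[[0.2,0,0,0,0,0,0],[0.2,0,0,0,0,0,0],[0.2,0,0,0,0,0,0],[0.2,0,0,0,0,0,0],[0.2,0,0,0,0,0,0]]]'
python3 - <<'E'
from h import *
s=observe();print(s["position"],s["finger_force"],s["grip_width"])
ims=[]
for n in("scene","side"):
    p=grab_frame(n);c=p["R"]@[.638,.09,.11]+p["t"];u=int(c[0]/c[2]*p["fx"]+p["cx"]);v=int(c[1]/c[2]*p["fy"]+p["cy"])
    w=cloud(p).reshape(-1,3);w=w[~np.isnan(w[:,0])&(np.hypot(w[:,0]-.638,w[:,1]-.09)<.032)&(w[:,2]<.16)];print(n,"strainer top",np.percentile(w[:,2],99))
    ims.append(cv2.resize(bgr(p)[v-50:v+50,u-50:u+50],(400,400),interpolation=cv2.INTER_CUBIC))
cv2.imwrite("pics/l.png",np.hstack(ims))
E
```

```text
clock: 20.9
position: [0.6384, 0.0901, 0.1938]
tool_rot: [3.14, 0.0, 2.104]
force: [-0.3, 0.4, -1.0]
grip_width: 0.038
finger_force: 25.2
clock: 21.4
position: [0.638, 0.09, 0.1923]
tool_rot: [-3.141, -0.0, 2.104]
force: [-1.1, -0.3, -0.9]
grip_width: 0.0381
finger_force: 25.2
[0.6380123  0.09000691 0.1922875 ] 25.2181249927811 0.03809980323687942
scene strainer top 0.1247904958790158
side strainer top 0.12638413218643246
```

View pics/l.png

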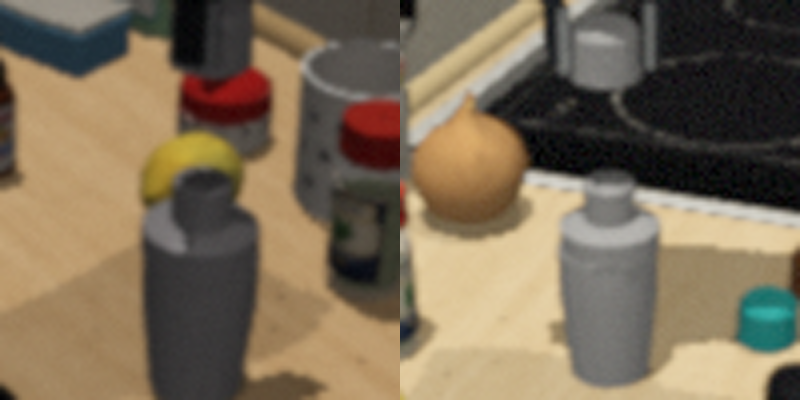

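The cap is held clear in the air (right crop, (605,50)). The strainer's neck at (610,195) is bare, and the strainer is seated in the upright cup with its top at 0.126 m, as expected. I'll hand in.

```bash
python3 -c "
from workcell import *
print(job_done())"
```

```text
the job is handed in; nothing more can be done
None
```

The job is handed in at about 21 s: the cube is in the cup, the strainer is seated on the rim, and the cap is held about 8.6 cm above where it sat; I was not shown a verdict.

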